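# Unfold the crank on a bench screw press and press a bush home

### The job

On the bench press, fold out the crank handle of the handwheel until it snaps fully upright. Then wind the ram down and press the bronze bush fully home into the link, firmly until its flange is tight on the eye, but stop as soon as you feel it go tight, because overloading cracks the bush. Wind the ram back a few millimetres clear of the bush, leave the handle standing up, let go, and leave the other things on the bench alone.

Things in the scene. Friction and masses are not known exactly. Their poses are not given: they have to be found in the camera images.
- press: Green two-column bench screw press, bolted down: base 200 x 230 x 22 mm, steel columns of 26 mm at y = +85 and -85 mm, crosshead (62 x 225 mm, its top 192 mm above the bench) with a vertical screw through it. Origin: underside of the base, on the screw's axis; z up.
- handwheel: Three-armed aluminium handwheel on top of the screw, 168 mm across, about 0.245 m above the bench. Origin: on the screw's axis, level with the arms' top faces; x points along the broad arm to the handle's pivot, z up. Clockwise from above winds the ram (and the wheel with it) down 20 mm a turn. It stays where it is left; drag about 3 N at the handle.
- handle_pivot (a point): Cross pin on which the fold-away handle is hinged, between two cheeks (together 30 mm wide, 22 mm high) at the rim: 70 mm from the screw's axis and 14 mm above the origin of the handwheel.
- handle_tip (a point): Free end of the handle on its centre line, 72 mm from the pivot pin. The outer 58 mm is a black grip of 24 mm diameter that spins freely on its core, so a hand need not turn while cranking. Folded, it lies level over the broad arm, 2 mm above it, its tip over the hub; open, it stands straight up above the pivot.
- handle (a joint): Swing of the handle about the cross pin: 0 folded towards the hub, 1.57 upright against its stop. An over-centre spring holds it at both ends: the grip needs about 3 to 4 N to start lifting; let go past half-way (0.79) it snaps up to the stop by itself, before half-way it falls shut. About 2 N at the grip unseats it again.
- ram: Steel ram, the lower end of the screw, with a round nose of 34 mm. Origin: centre of the nose's lower face; z up. It does not turn. It starts 2 to 19 mm above the bush. 22 N at the ram is 1 N along the rim at the handle, on top of the screw's drag.
- bush: Bronze flanged bush, started in the link's big eye below the ram: shank 28 mm, flange 36 mm wide, 4 mm thick. Origin: centre of the flange's underside; z up. It starts 10 to 13 mm too high and goes in stiffly under about 70 N (3 N at the handle); it stays where it is pushed. Home: flange on the eye, squeezed with at least 120 N. Over 320 N cracks it.
- eye_face (a point): Centre of the top face of the big eye (58 mm wide) of the dark forged link clamped on the press's bed, below the ram; 72 to 76 mm above the bench. Once the flange meets it, the handle's load climbs 3 to 4 N per 0.05 rad of winding. Along the rim, held still after a short step: 1 to 4 N while the bush still moves, 6 to 10 N when tight (9 to 15 N while turning), over 12 N is too much.
- spanner: Steel spanner lying on the bench beside the press; leave it alone.
- tin: Plain closed tin, 60 mm wide and 75 mm tall, standing beside the press; leave it alone.
- spare_bush: Spare bronze bush standing on its flange (36 mm wide, 34 mm tall) beyond the press; leave it alone.
- socket: Steel socket, 30 mm wide and 46 mm tall, standing beyond the press; leave it alone.

How it is judged:
By the outcome, as a careful person would: the job done as asked, in the order asked, and still so for the second after the job is handed in, with the robot touching nothing.
It also fails if it takes over 72 s, if anything falls off the work surface, if the arm or the gripper's body presses on something with over 40 N, if the wrist force passes 120 N, or if a joint passes its speed limit or range.

### The arm

A 6-joint arm with a two-finger parallel gripper is mounted at the origin on the work surface. World frame = base frame: x ahead of the robot, y to its left, z up, the work surface at z = 0. Lengths are in m, angles in degrees, forces in N, time in s.
With the tool pointing down it reaches from about 0.4 to 0.825 m from the base axis. Payload 7 kg.
Tool frame: the origin (TCP) lies midway between the tips of the shut fingers; the grasp point (between the pads) lies 19 mm behind it; z points along the fingers, y is the line along which they close (so a half turn about z gives the same grasp; the last joint's range is limited). The gripper opens to 88 mm and grips with 3 to 60 N. Pads are 19 mm wide; open, the fingers measure 130 mm over their backs; the gripper's body (78 mm by 193 mm) begins 47 mm behind the grasp point.
Start: joints at [84.46, 20.546, 0.682, 0, -70.136, -16.507], TCP at [0.253, 0.626, 0.227] pointing down, gripper open.
Joint ranges: [-176.03, 176.03], [-82.01, 121.73], [-58.28, 71.71], [-173.87, 95.51], [-174.79, -0.11], [-173.66, 173.66]. Speed limits (degrees/s): [136.94, 136.94, 172.46, 180, 180, 180].

### API

Orientations are given as [roll, pitch, yaw] about the fixed x, y, z axes, in that order (R = Rz(yaw) Ry(pitch) Rx(roll)).
In Python, from plant import ctrl gives the robot as it stands. The module is installed in compiled form; this text tells all that it offers.
- The arm moves only by the tool send_rows, never from a script. Its argument "plan" is a list that holds one entry, the list of rows, each a list of 6 numbers: the shift along the tool's x, y, z in cm, then the turn, a rotation vector about the tool's x, y, z in degrees. A call has 1 to 8 rows; each row is the pose to reach, as a shift and turn from the pose commanded when the call began, along the tool's axes at that moment; what a row does not reach only later rows make up. A row lasts 1/12 s, in which the tool goes at most 41.7 mm and 7.16 degrees, less where a joint would pass 70% of its speed; a pose out of reach is approached as far as the arm can. A call with a gripper value outside its range is refused whole. "fingers" is the opening, from 0 (shut) to 1 (fully open), set as the call begins (left out, the last holds). The fingers move at their own pace and stop on an object; the grip force is fixed at half the most. Time passes only in rows, so rows that repeat a pose let the fingers close. It gives the time, the measured TCP pose, the force, the opening and the grip force at its end, in the units of the state.
- ctrl.get_obs(): the state, without advancing time (a new reading comes with each control period).
- ctrl.snapshot(name): name is "scene" or "side" or "wrist"; returns a dict with "img" (400x640x3 uint8, red, green, blue), "K" (3x3 intrinsics, pixels), "k1" (the pictures are not rectified: a ray, as slopes to the right and down, at radius r is drawn at 1 + k1 r^2 times it, then the intrinsics apply), "pose" (4x4, takes a point from camera to world coordinates). Camera axes: x right, y down, z forward; pixel columns grow to the right and rows downward; lengths in m; the calibration is good to about 2 mm. A picture is of the moment at which its call begins. There is no depth.
- ctrl.close_job(): hands the job in; it is judged then, once.
The state is a dict: "clock": time; "joint_pos": joint angles; "qvel": joint speeds; "tau": joint torques, N m; "tool_pos": TCP position; "orientation": TCP orientation; "force": force on the tool from outside, world axes, zero at the start; "moment": the same for the moment, N m; "opening": finger opening in m; "gripper_force": force on a finger pad.
Only numpy, scipy, OpenCV 4.12 (cv2) and the standard library are available. Lean on these libraries where they do the work, as an engineer would, in place of code of your own. Each camera call takes 0.05 s, during which the arm holds its last target. There are 200 camera calls.

## Working session

There is one attempt and no reset: what is moved stays moved. The work goes in short steps, Python scripts to look and compute and a tool call to move; the robot and the scene stay as the last step left them, time stands still between calls to the robot, and variables do not carry over. Pictures are saved under pics/ and viewed, at most 10 in all, crops included, and the job is handed in when it is done.

Besides the shell and the picture viewer there is one more tool, called after "Request:" as name([rows], argument=value, ...), one row to a line, values as JSON. send_rows: Moves the arm, as the interface text tells. Its arguments: {"type":"object","properties":{"plan":{"type":"array","items":{"type":"array","items":{"type":"array","items":{"type":"number"}}}},"fingers":{"type":"number"}},"required":["plan"]}

```bash
mkdir -p pics
cat > h.py <<'E'
import numpy as np, cv2
from plant import ctrl
from scipy.spatial.transform import Rotation as R
def snap(n,f):
    s=ctrl.snapshot(n); cv2.imwrite('pics/'+f+'.png',s['img'][:,:,::-1]); np.savez('pics/'+f+'.npz',K=s['K'],k1=s['k1'],pose=s['pose']); return s
def ray(f,u,v):
    s=np.load('pics/'+f+'.npz'); K=s['K'];k=float(s['k1'])
    d=np.array([(u-K[0,2])/K[0,0],(v-K[1,2])/K[1,1]]); x=d.copy()
    for _ in range(20): x=d/(1+k*(x@x))
    P=s['pose']; r=P[:3,:3]@np.array([x[0],x[1],1]); return P[:3,3],r
def atz(f,u,v,z):
    o,r=ray(f,u,v); return o+r*(z-o[2])/r[2]
def proj(f,p):
    s=np.load('pics/'+f+'.npz'); P=s['pose'];c=P[:3,:3].T@(np.array(p)-P[:3,3]);x=c[:2]/c[2];x=x*(1+float(s['k1'])*(x@x));K=s['K'];return K[0,0]*x[0]+K[0,2],K[1,1]*x[1]+K[1,2]
def tri(a,b):
    A=0;B=0
    for f,u,v in (a,b):
        o,r=ray(f,u,v); r=r/np.linalg.norm(r); M=np.eye(3)-np.outer(r,r); A=A+M;B=B+M@o
    return np.linalg.solve(A,B)
E
python3 - <<'E'
from h import *
o=ctrl.get_obs(); print({k:np.round(v,3) for k,v in o.items()})
for n in('scene','side','wrist'): s=snap(n,n+'0'); print(n,s['pose'].round(3).tolist(),s['K'].round(0).tolist(),s['k1'])
a=[cv2.imread(f'pics/{n}0.png') for n in('scene','side')]
E
```

```text
{'clock': np.float64(0.0), 'joint_pos': array([ 8.4459e+01,  2.0592e+01,  6.3200e-01, -1.9000e-02, -7.0138e+01,
       -1.6509e+01]), 'qvel': array([-0.013, -0.056,  0.028,  0.088, -0.004, -0.032]), 'tau': array([ 1.0000e-03, -5.8272e+01,  2.9307e+01,  6.9970e+00,  7.0000e-03,
       -0.0000e+00]), 'tool_pos': array([0.253, 0.625, 0.226]), 'orientation': array([ 1.79901e+02, -1.00000e-02, -2.20560e+01]), 'force': array([-0.01 , -0.509, -0.446]), 'moment': array([ 0.021, -0.058, -0.002]), 'gripper_force': np.float64(0.0), 'opening': np.float64(0.087)}
scene [[0.047, 0.827, -0.559, 1.24], [0.999, -0.031, 0.038, 0.001], [0.014, -0.561, -0.828, 1.118], [0.0, 0.0, 0.0, 1.0]] [[508.0, 0.0, 324.0], [0.0, 508.0, 193.0], [0.0, 0.0, 1.0]] 0.047969801504166125
side [[0.553, 0.735, -0.393, 1.0], [0.833, -0.495, 0.247, -0.208], [-0.013, -0.464, -0.886, 1.075], [0.0, 0.0, 0.0, 1.0]] [[391.0, 0.0, 319.0], [0.0, 391.0, 198.0], [0.0, 0.0, 1.0]] -0.05839051984601502
wrist [[-0.376, -0.897, -0.234, 0.316], [-0.927, 0.364, 0.093, 0.6], [0.002, 0.252, -0.968, 0.385], [0.0, 0.0, 0.0, 1.0]] [[294.0, 0.0, 326.0], [0.0, 294.0, 200.0], [0.0, 0.0, 1.0]] -0.04554747560153005
```

View pics/scene0.png

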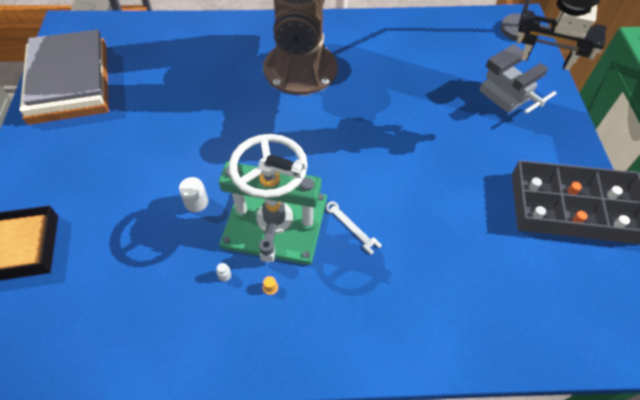

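View pics/side0.png

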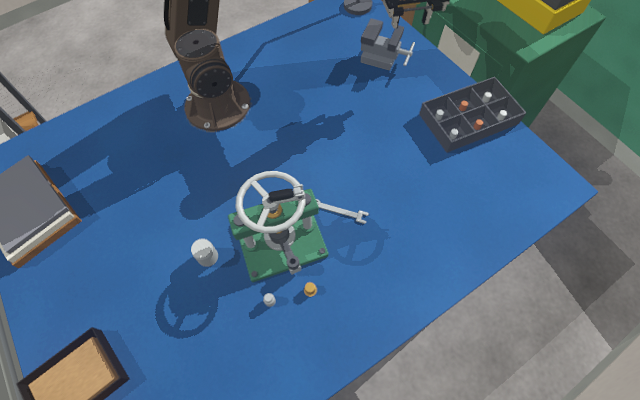

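The scene view shows the press with the wheel near (268,165) and the folded handle pointing left from its pivot at about (300,168). The side view shows the wheel near (271,201). Next I'll enlarge both.

Run:
```python
import cv2,numpy as np
a=cv2.imread('pics/scene0.png')[125:225,215:335]; b=cv2.imread('pics/side0.png')[160:260,225:335]
f=lambda i,s:cv2.resize(i,None,fx=s,fy=s,interpolation=cv2.INTER_CUBIC)
a=f(a,6);b=f(b,6)
cv2.imwrite('pics/ca.png',a);cv2.imwrite('pics/cb.png',b)
```

```text
(no output)
```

View pics/ca.png

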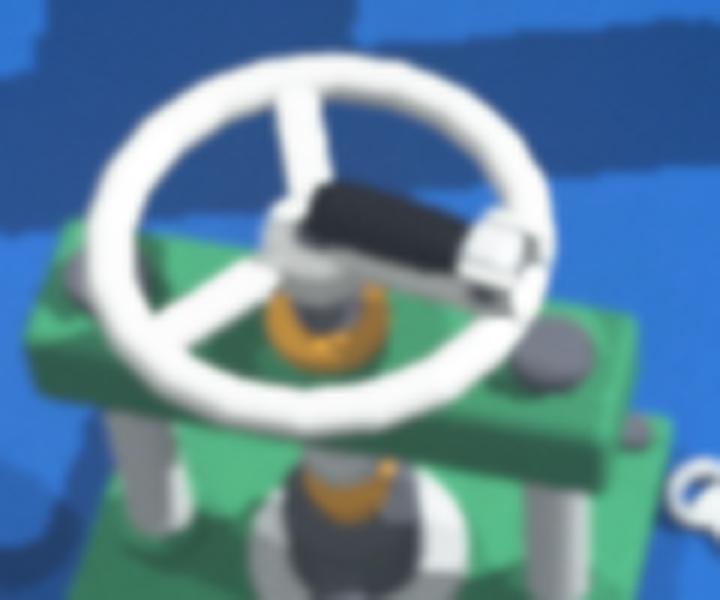

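View pics/cb.png

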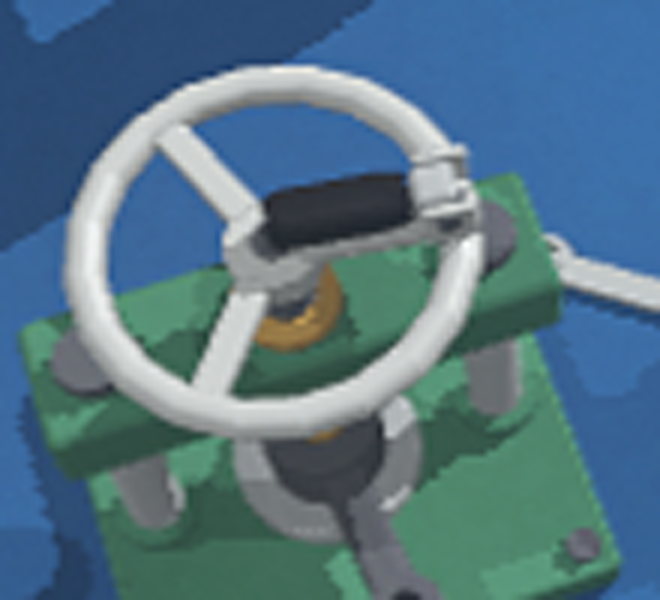

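Run:
```python
from h import *
from scipy.optimize import least_squares
c=lambda x,y,a,b:(a+(x+.5)/6-.5,b+(y+.5)/6-.5)
A=lambda x,y:('scene0',*c(x,y,215,125)); B=lambda x,y:('side0',*c(x,y,225,160))
ex={'scene0':[*(A(85,0)[1],A(555,0)[1]),A(0,52)[2],A(0,435)[2]],'side0':[B(63,0)[1],B(483,0)[1],B(0,65)[2],B(0,438)[2]]}
th=np.linspace(0,2*np.pi,180)
def res(p):
    r=[]
    for f,e in ex.items():
        q=np.array([proj(f,[p[0]+.084*np.cos(t),p[1]+.084*np.sin(t),p[2]]) for t in th])
        r+=[q[:,0].min()-e[0],q[:,0].max()-e[1],q[:,1].min()-e[2],q[:,1].max()-e[3]]
    return r
s=least_squares(res,[.5,-.1,.245]);print(s.x.round(4),np.round(s.fun,2))
for n,a,b in(('pivot',A(497,252),B(440,192)),('tip',A(318,213),B(270,222)),('wheelcap R',A(552,355),B(490,235))):
    t=tri(a,b);print(n,t.round(4),[np.hypot(*(np.array(proj(q[0],t))-q[1:])).round(1) for q in(a,b)])
# press yaw from crosshead edges at z=.192
for n,p in(('top L',A(68,222)),('R',A(636,318)),('front L',A(30,352)),('front R',A(610,445))): print(n,atz(*p,.192).round(4))
```

```text
[ 0.5723 -0.0757  0.249 ] [-0.22  0.22  0.77 -0.6  -0.23  0.19 -0.31  0.19]
pivot [ 0.601  -0.0133  0.2732] [np.float64(0.5), np.float64(0.4)]
tip [ 0.5721 -0.075   0.2636] [np.float64(0.5), np.float64(0.5)]
wheelcap R [0.602  0.006  0.2142] [np.float64(0.4), np.float64(0.4)]
top L [ 0.5183 -0.1768  0.192 ]
R [0.5714 0.0375 0.192 ]
front L [ 0.5786 -0.1872  0.192 ]
front R [0.628  0.0255 0.192 ]
```

```bash
cat >> h.py <<'E'
def Rd(yaw): return R.from_euler('xyz',[180,0,yaw],degrees=True)
def rows(p0,y0,tg):
    """rows from commanded (p0,yaw0) to targets [(p,yaw)]"""
    out=[]
    for p,y in tg:
        d=Rd(y0).inv().apply(np.array(p)-p0)*100; w=(Rd(y0).inv()*Rd(y)).as_rotvec(degrees=True)
        out.append([*d.round(2).tolist(),*w.round(1).tolist()])
    return out
E
python3 - <<'E'
from h import *
p=np.array([.253,.626,.227]);y=-22.06
q=[(np.array([.36,.42,.38]),-70.),(np.array([.52,.1,.38]),-114.8),(np.array([.58,-.0592,.36]),-114.8),(np.array([.58,-.0592,.2545]),-114.8)]
for t in q: print(rows(p,y,[t])); p,y=t
E
```

```text
[[17.65, 15.07, -15.3, 0.0, -0.0, 47.9]]
[[35.54, -4.09, -0.0, 0.0, -0.0, 44.8]]
[[11.94, -12.12, 2.0, 0.0, 0.0, 0.0]]
[[0.0, -0.0, 10.55, 0.0, 0.0, 0.0]]
```

Request:
send_rows([
  [[17.6,15.1,-15.3,0,0,47.9],[17.6,15.1,-15.3,0,0,47.9],[17.6,15.1,-15.3,0,0,47.9],[17.6,15.1,-15.3,0,0,47.9],[17.6,15.1,-15.3,0,0,47.9],[17.6,15.1,-15.3,0,0,47.9],[17.6,15.1,-15.3,0,0,47.9],[17.6,15.1,-15.3,0,0,47.9]],
], fingers=0.55)

```text
clock: 0.82
tool_pos: [0.3621, 0.4169, 0.3846]
orientation: [-179.7, 0.2, -70.4]
force: [-0.1, 0.1, 0.7]
opening: 0.0488
gripper_force: 0.0
```

Request:
send_rows([
  [[30,-3.5,0,0,0,44.8],[30,-3.5,0,0,0,44.8],[30,-3.5,0,0,0,44.8],[30,-3.5,0,0,0,44.8],[30,-3.5,0,0,0,44.8],[30,-3.5,0,0,0,44.8],[30,-3.5,0,0,0,44.8],[30,-3.5,0,0,0,44.8]],
])

```text
clock: 1.48
tool_pos: [0.4967, 0.1458, 0.3792]
orientation: [-180.0, -0.1, -115.0]
force: [-0.1, 0.6, 0.0]
opening: 0.0481
gripper_force: 0.0
```

Run:
```python
from h import *
p=np.array([.253,.626,.227]);y=-22.06
for d,w in(([17.6,15.1,-15.3],47.9),([30,-3.5,0],44.8)):
    p=p+Rd(y).apply(np.array(d)/100);y-=w
print(p,y,ctrl.get_obs()['tool_pos'])
print(rows(p,y,[(np.array([.58,-.0592,.34]),-114.8),(np.array([.58,-.0592,.2545]),-114.8)]))
```

```text
[0.49508675 0.15011052 0.38      ] -114.75999999999999 [0.4967297  0.14581052 0.37916353]
[[15.45, -16.48, 4.0, 0.0, -0.0, 0.0], [15.45, -16.48, 12.55, 0.0, -0.0, 0.0]]
```

Request:
send_rows([
  [[15.45,-16.5,4,0,0,0],[15.45,-16.5,4,0,0,0],[15.45,-16.5,4,0,0,0],[15.45,-16.5,4,0,0,0],[15.45,-16.5,4,0,0,0],[15.45,-16.5,4,0,0,0],[15.45,-16.5,4,0,0,0],[15.45,-16.5,4,0,0,0]],
])

```text
clock: 2.15
tool_pos: [0.5808, -0.0605, 0.3381]
orientation: [179.9, -0.1, -114.8]
force: [0.3, 0.6, 0.3]
opening: 0.0481
gripper_force: 0.0
```

Run:
```python
from h import *
o=ctrl.get_obs();print(o['tool_pos'].round(4),o['orientation'].round(2),o['joint_pos'].round(1))
snap('wrist','w1')
for n,p in(('C',[.5725,-.0755,.249]),('pivot',[.6019,-.012,.263]),('tip',[.5717,-.0773,.263]),('grasp',[.58,-.0592,.275])): print(n,np.round(proj('w1',p),1))
```

```text
[ 0.5808 -0.0605  0.3381] [ 1.7988e+02 -7.0000e-02 -1.1485e+02] [ 13.2   9.1  -0.4  -0.  -80.6 -38.1]
C [327.2 184.8]
pivot [327.2 266.4]
tip [327.2 185.9]
grasp [327.4 213.7]
```

View pics/w1.png

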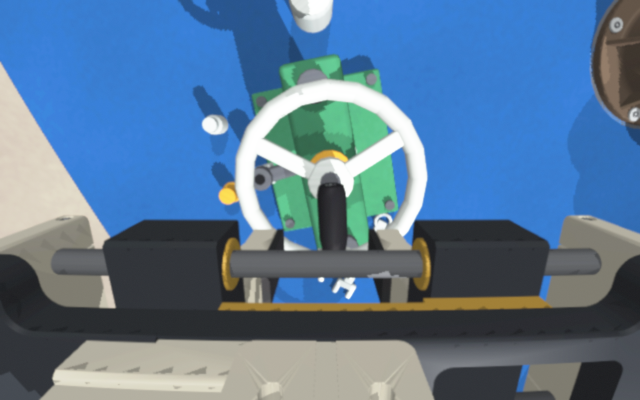

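The wrist view shows the handle folded along the tool's x axis between the fingers, with its tip at (329,183), about 4 px right of where I predicted. I'll shift 2.5 mm along tool y and descend.

Request:
send_rows([
  [[0,0.25,4,0,0,0],[0,0.25,7,0,0,0],[0,0.25,8.5,0,0,0],[0,0.25,8.5,0,0,0],[0,0.25,8.5,0,0,0]],
])

```text
clock: 2.62
tool_pos: [0.5784, -0.0576, 0.2549]
orientation: [180.0, -0.0, -114.6]
force: [0.1, 0.5, 0.1]
opening: 0.0484
gripper_force: 0.0
```

Request:
send_rows([
  [[0,0,0,0,0,0],[0,0,0,0,0,0],[0,0,0,0,0,0],[0,0,0,0,0,0],[0,0,0,0,0,0],[0,0,0,0,0,0]],
], fingers=0)

```text
clock: 3.12
tool_pos: [0.5779, -0.0579, 0.2549]
orientation: [179.9, 0.1, -114.8]
force: [-3.5, 4.1, 3.2]
opening: 0.0226
gripper_force: 29.5
```

Request:
send_rows([
  [[-0.04,0,-0.68,0,0,0],[-0.18,0,-1.35,0,0,0],[-0.4,0,-1.99,0,0,0],[-0.7,0,-2.6,0,0,0],[-1.07,0,-3.17,0,0,0],[-1.52,0,-3.68,0,0,0],[-2.03,0,-4.13,0,0,0],[-2.6,0,-4.5,0,0,0]],
])

```text
clock: 3.78
tool_pos: [0.5896, -0.035, 0.3007]
orientation: [-179.9, -0.0, -114.8]
force: [-4.2, -1.1, -4.0]
opening: 0.023
gripper_force: 30.0
```

Request:
send_rows([
  [[-0.61,0,-0.3,0,0,0],[-1.25,0,-0.52,0,0,0],[-1.92,0,-0.66,0,0,0],[-2.6,0,-0.7,0,0,0],[-2.6,0,-0.7,0,0,0],[-2.6,0,-0.7,0,0,0]],
])

```text
clock: 4.28
tool_pos: [0.6023, -0.0105, 0.3085]
orientation: [-179.7, 0.1, -114.7]
force: [-1.6, -0.3, 5.4]
opening: 0.0214
gripper_force: 29.9
```

Run:
```python
from h import *
o=ctrl.get_obs();print(o['tool_pos'].round(4),o['orientation'].round(2),o['force'].round(2))
snap('scene','s2');snap('side','d2')
f=lambda n,x,y:cv2.resize(cv2.imread(f'pics/{n}.png')[y:y+130,x:x+130],None,fx=3,fy=3,interpolation=cv2.INTER_CUBIC)
cv2.imwrite('pics/c2.png',np.hstack([f('s2',210,100),f('d2',220,130)]))
```

```text
[ 0.6023 -0.0105  0.3085] [-1.7975e+02  1.3000e-01 -1.1469e+02] [-1.63 -0.3   5.41]
```

View pics/c2.png

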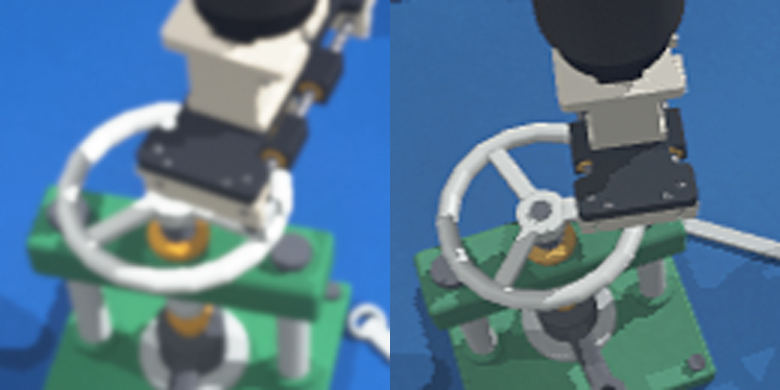

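Request:
send_rows([
  [[-0.2,0,0,0,0,0],[-0.4,0,0,0,0,0],[-0.4,0,0,0,0,0],[-0.4,0,0,0,0,0]],
])

```text
clock: 4.72
tool_pos: [0.6036, -0.0074, 0.3086]
orientation: [-179.8, 0.1, -114.7]
force: [-1.9, -2.8, 6.2]
opening: 0.0212
gripper_force: 29.3
```

Request:
send_rows([
  [[0,0,0,0,0,0],[0,0,0,0,0,0],[0,0,0,0,0,0],[0,0,0,0,0,0]],
], fingers=0.45)

```text
clock: 5.05
tool_pos: [0.6024, -0.0072, 0.3065]
orientation: [-180.0, 0.0, -114.7]
force: [-0.3, -0.4, 0.2]
opening: 0.038
gripper_force: 0.0
```

Run:
```python
from h import *
o=ctrl.get_obs();print(o['tool_pos'].round(4),o['force'].round(2),o['moment'].round(2),o['opening'])
snap('wrist','w3');snap('scene','s3')
for n,p in(('C',[.5715,-.075,.249]),('tip upright r70',[.6015,-.0118,.335]),('pivot',[.6015,-.0118,.263])): print(n,np.round(proj('w3',p),1))
f=lambda n,x,y,w,h:cv2.resize(cv2.imread(f'pics/{n}.png')[y:y+h,x:x+w],(390,390),interpolation=cv2.INTER_CUBIC)
cv2.imwrite('pics/c3.png',np.hstack([f('w3',230,150,200,200),f('s3',230,100,110,110)]))
```

```text
[ 0.6024 -0.0072  0.3065] [-0.29 -0.36  0.17] [ 0.04 -0.07 -0.01] 0.03801569276206381
C [325.6 114.2]
tip upright r70 [323.7 258.9]
pivot [324.5 214.3]
```

View pics/c3.png

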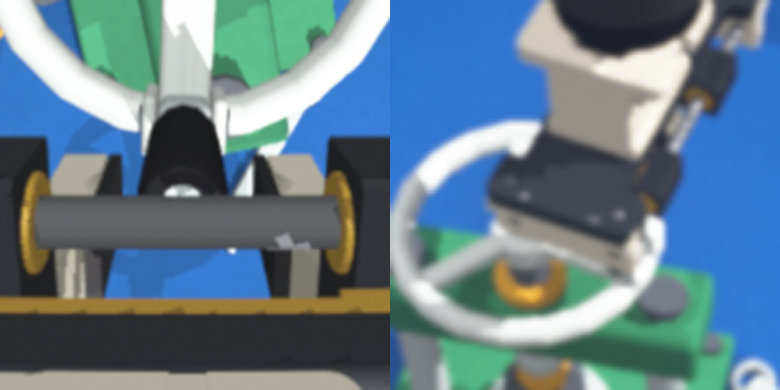

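The handle stands upright between the open fingers: base about (325,206), tip about (325,247), matching the predicted upright pose. Next I grip it and crank.

Request:
send_rows([
  [[0,0,0,0,0,0],[0,0,0,0,0,0],[0,0,0,0,0,0],[0,0,0,0,0,0]],
], fingers=0)

```text
clock: 5.48
tool_pos: [0.6024, -0.0079, 0.3066]
orientation: [-179.9, 0.0, -114.8]
force: [2.4, -1.4, 0.0]
opening: 0.0231
gripper_force: 30.0
```

```bash
cat >> h.py <<'E'
YAW=-114.76
def crank(phi,steps,dr=(0,0)):
    "tool-frame rows (cm) for winding by steps deg (clockwise +) from wheel angle phi"
    a=np.radians(phi-np.array(steps)); b=np.radians(phi)
    w=np.c_[7*(np.cos(a)-np.cos(b)),7*(np.sin(a)-np.sin(b)),-2*np.array(steps)/360]
    return Rd(YAW).inv().apply(w).round(2)
def look(C=(.5715,-.075)):
    o=ctrl.get_obs(); p=o['tool_pos'];d=p[:2]-C;f=o['force']
    u=d/np.hypot(*d);t=np.array([u[1],-u[0]])
    print('ang',np.degrees(np.arctan2(d[1],d[0])).round(1),'rad',(np.hypot(*d)*1e3).round(1),'z',p[2].round(4),'Frad',(f[:2]@u).round(2),'Ftan(resist+)',(-f[:2]@t).round(2),'fz',f[2].round(1),'t',o['clock'])
E
python3 - <<'E'
from h import *
look()
for k in range(9):
    ph=64.5-80*k; print(k,ph,[[*r] for r in crank(ph,range(10,90,10)).tolist()])
E
```

```text
ang 65.3 rad 73.9 z 0.3066 Frad -0.28 Ftan(resist+) -2.72 fz 0.0 t 5.4833
0 64.5 [[0.12, -1.21, 0.06], [0.45, -2.39, 0.11], [0.98, -3.49, 0.17], [1.7, -4.48, 0.22], [2.57, -5.33, 0.28], [3.58, -6.02, 0.33], [4.69, -6.52, 0.39], [5.87, -6.82, 0.44]]
1 -15.5 [[1.22, -0.09, 0.06], [2.43, 0.03, 0.11], [3.61, 0.36, 0.17], [4.7, 0.89, 0.22], [5.69, 1.61, 0.28], [6.55, 2.48, 0.33], [7.23, 3.49, 0.39], [7.73, 4.6, 0.44]]
2 -95.5 [[0.3, 1.18, 0.06], [0.39, 2.4, 0.11], [0.27, 3.61, 0.17], [-0.06, 4.79, 0.22], [-0.59, 5.89, 0.28], [-1.3, 6.88, 0.33], [-2.18, 7.73, 0.39], [-3.19, 8.42, 0.44]]
3 -175.5 [[-1.11, 0.5, 0.06], [-2.3, 0.8, 0.11], [-3.51, 0.89, 0.17], [-4.73, 0.77, 0.22], [-5.9, 0.44, 0.28], [-7.0, -0.09, 0.33], [-7.99, -0.8, 0.39], [-8.84, -1.68, 0.44]]
4 -255.5 [[-0.69, -1.01, 0.06], [-1.19, -2.12, 0.11], [-1.49, -3.3, 0.17], [-1.58, -4.52, 0.22], [-1.46, -5.73, 0.28], [-1.13, -6.91, 0.33], [-0.6, -8.01, 0.39], [0.12, -9.0, 0.44]]
5 -335.5 [[0.87, -0.85, 0.06], [1.88, -1.54, 0.11], [2.99, -2.04, 0.17], [4.18, -2.34, 0.22], [5.39, -2.43, 0.28], [6.61, -2.31, 0.33], [7.78, -1.98, 0.39], [8.88, -1.45, 0.44]]
6 -415.5 [[0.99, 0.71, 0.06], [1.84, 1.59, 0.11], [2.53, 2.6, 0.17], [3.03, 3.71, 0.22], [3.33, 4.89, 0.28], [3.42, 6.11, 0.33], [3.3, 7.32, 0.39], [2.97, 8.5, 0.44]]
7 -495.5 [[-0.53, 1.1, 0.06], [-1.24, 2.09, 0.11], [-2.12, 2.94, 0.17], [-3.12, 3.63, 0.22], [-4.24, 4.13, 0.28], [-5.42, 4.43, 0.33], [-6.64, 4.52, 0.39], [-7.85, 4.4, 0.44]]
8 -575.5 [[-1.17, -0.33, 0.06], [-2.27, -0.86, 0.11], [-3.26, -1.57, 0.17], [-4.12, -2.45, 0.22], [-4.8, -3.46, 0.28], [-5.3, -4.57, 0.33], [-5.6, -5.75, 0.39], [-5.69, -6.97, 0.44]]
```

Request:
send_rows([
  [[0.12,-1.21,0.06,0,0,0],[0.45,-2.39,0.11,0,0,0],[0.98,-3.49,0.17,0,0,0],[1.7,-4.48,0.22,0,0,0],[2.57,-5.33,0.28,0,0,0],[3.58,-6.02,0.33,0,0,0],[4.69,-6.52,0.39,0,0,0],[5.87,-6.82,0.44,0,0,0]],
])

```text
clock: 6.15
tool_pos: [0.6392, -0.0909, 0.302]
orientation: [180.0, 0.0, -114.8]
force: [-2.7, 3.3, 3.2]
opening: 0.023
gripper_force: 30.0
```

```bash
sed -i 's/C=(.5715,-.075)/C=(.5723,-.0711)/' h.py; python3 -c "
from h import *
look()"
```

```text
ang -16.5 rad 69.7 z 0.302 Frad -3.49 Ftan(resist+) 2.44 fz 3.2 t 6.15
```

Request:
send_rows([
  [[1.22,-0.09,0.06,0,0,0],[2.43,0.03,0.11,0,0,0],[3.61,0.36,0.17,0,0,0],[4.7,0.89,0.22,0,0,0],[5.69,1.61,0.28,0,0,0],[6.55,2.48,0.33,0,0,0],[7.23,3.49,0.39,0,0,0],[7.73,4.6,0.44,0,0,0]],
])

```text
clock: 6.82
tool_pos: [0.5644, -0.141, 0.2978]
orientation: [-179.9, 0.0, -114.8]
force: [2.4, 2.8, -1.2]
opening: 0.0231
gripper_force: 30.0
```

```bash
python3 -c "
from h import *
look()"
```

```text
ang -96.4 rad 70.4 z 0.2978 Frad -3.04 Ftan(resist+) 2.09 fz -1.2 t 6.8167
```

Request:
send_rows([
  [[0.3,1.18,0.06,0,0,0],[0.39,2.4,0.11,0,0,0],[0.27,3.61,0.17,0,0,0],[-0.06,4.79,0.22,0,0,0],[-0.59,5.89,0.28,0,0,0],[-1.3,6.88,0.33,0,0,0],[-2.18,7.73,0.39,0,0,0],[-3.19,8.42,0.44,0,0,0]],
])

```text
clock: 7.48
tool_pos: [0.5011, -0.0756, 0.2933]
orientation: [-180.0, -0.0, -114.7]
force: [2.9, -2.6, -3.9]
opening: 0.023
gripper_force: 30.0
```

```bash
python3 -c "
from h import *
look()"
```

```text
ang -176.4 rad 71.4 z 0.2933 Frad -2.7 Ftan(resist+) 2.81 fz -3.9 t 7.4833
```

Request:
send_rows([
  [[-1.11,0.5,0.06,0,0,0],[-2.3,0.8,0.11,0,0,0],[-3.51,0.89,0.17,0,0,0],[-4.73,0.77,0.22,0,0,0],[-5.9,0.44,0.28,0,0,0],[-7.0,-0.09,0.33,0,0,0],[-7.99,-0.8,0.39,0,0,0],[-8.84,-1.68,0.44,0,0,0]],
])

```text
clock: 8.15
tool_pos: [0.5526, -0.0027, 0.2889]
orientation: [179.9, -0.2, -114.7]
force: [-5.4, -2.2, 3.0]
opening: 0.0229
gripper_force: 30.0
```

```bash
python3 -c "
from h import *
look()"
```

```text
ang 106.1 rad 71.1 z 0.2889 Frad -0.61 Ftan(resist+) 5.77 fz 3.0 t 8.15
```

Request:
send_rows([
  [[-0.69,-1.01,0.06,0,0,0],[-1.19,-2.12,0.11,0,0,0],[-1.49,-3.3,0.17,0,0,0],[-1.58,-4.52,0.22,0,0,0],[-1.46,-5.73,0.28,0,0,0],[-1.13,-6.91,0.33,0,0,0],[-0.6,-8.01,0.39,0,0,0],[0.12,-9.0,0.44,0,0,0]],
])

```text
clock: 8.82
tool_pos: [0.6348, -0.0404, 0.2845]
orientation: [179.9, -0.0, -114.7]
force: [-3.2, 4.9, 3.5]
opening: 0.0228
gripper_force: 30.0
```

Run:
```python
from h import *
look()
snap('scene','s4')
z=lambda n:cv2.resize(cv2.imread(f'pics/{n}.png')[185:235,250:300],(400,400),interpolation=cv2.INTER_CUBIC)
cv2.imwrite('pics/c4.png',np.hstack([z('scene0'),z('s4')]))
for h in(.064,.070,.074,.078,.082,.086,.09): print(h,[(np.round((proj('s4',[.572+.018*a,-.0755+.018*b,h])-np.array([250,185]))*8,0)).tolist() for a,b in((0,0),(1,0),(-1,0),(0,-1),(0,1))])
```

```text
ang 26.2 rad 69.7 z 0.2845 Frad -0.67 Ftan(resist+) 5.83 fz 3.5 t 8.8167
0.064 [[192.0, 199.0], [192.0, 249.0], [193.0, 149.0], [133.0, 201.0], [251.0, 197.0]]
0.07 [[191.0, 188.0], [190.0, 239.0], [191.0, 139.0], [132.0, 190.0], [250.0, 186.0]]
0.074 [[190.0, 181.0], [190.0, 232.0], [190.0, 132.0], [130.0, 183.0], [249.0, 179.0]]
0.078 [[189.0, 174.0], [189.0, 225.0], [190.0, 125.0], [129.0, 176.0], [249.0, 172.0]]
0.082 [[188.0, 167.0], [188.0, 218.0], [189.0, 117.0], [128.0, 169.0], [248.0, 165.0]]
0.086 [[187.0, 160.0], [187.0, 211.0], [188.0, 110.0], [127.0, 162.0], [247.0, 158.0]]
0.09 [[186.0, 153.0], [186.0, 203.0], [187.0, 103.0], [126.0, 155.0], [246.0, 151.0]]
```

View pics/c4.png

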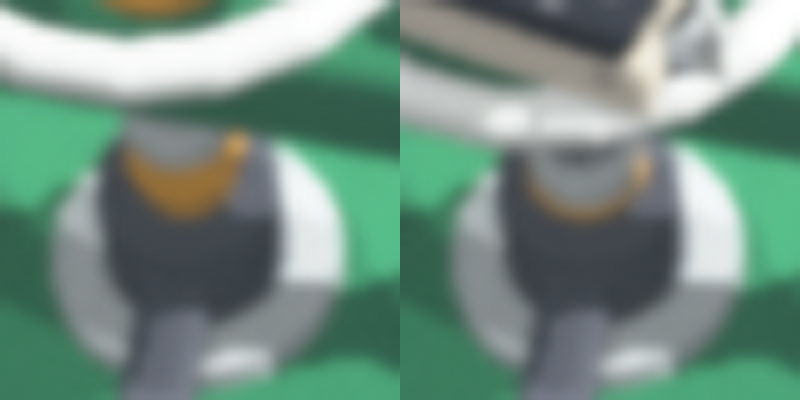

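The crops show the bush's orange flange front edge at about (183,219) before and (183,222) now. The ram nose now sits on it. I'll check that at sub-pixel level.

Run:
```python
import cv2,numpy as np
for n in('scene0','s4'):
    i=cv2.imread(f'pics/{n}.png').astype(int)
    for c in(270,272,274,276): print(n,c,(i[203:217,c,2]-i[203:217,c,0]).tolist())
```

```text
scene0 270 [-7, -2, 17, 55, 83, 90, 84, 62, 34, 5, -8, -11, -12, -12]
scene0 272 [-8, -3, 15, 53, 82, 92, 90, 81, 58, 22, -4, -10, -12, -12]
scene0 274 [-7, 2, 29, 67, 88, 92, 88, 76, 54, 19, -4, -11, -12, -12]
scene0 276 [4, 24, 55, 82, 90, 86, 73, 53, 26, 1, -11, -12, -12, -11]
s4 270 [-5, -8, -8, -8, -9, -6, 2, 21, 33, 15, -6, -11, -11, -11]
s4 272 [-5, -8, -8, -8, -8, -7, -4, 13, 34, 26, 1, -8, -11, -11]
s4 274 [-6, -8, -9, -8, -8, -7, -3, 16, 34, 23, -2, -11, -11, -11]
s4 276 [-6, -7, -8, -9, -7, -4, 10, 28, 28, 7, -8, -10, -11, -11]
```

Run:
```python
from h import *
print(crank(-335.5,[8,16]).tolist())
for k in range(28):
    ph=-351.5-5*k; print(k,ph+360,crank(ph,[2.5,5]).tolist())
```

```text
[[0.69, -0.69, 0.04], [1.46, -1.28, 0.09]]
0 8.5 [[0.26, -0.16, 0.01], [0.52, -0.31, 0.03]]
1 3.5 [[0.27, -0.14, 0.01], [0.55, -0.27, 0.03]]
2 -1.5 [[0.28, -0.11, 0.01], [0.57, -0.22, 0.03]]
3 -6.5 [[0.29, -0.09, 0.01], [0.59, -0.17, 0.03]]
4 -11.5 [[0.3, -0.06, 0.01], [0.6, -0.11, 0.03]]
5 -16.5 [[0.3, -0.04, 0.01], [0.61, -0.06, 0.03]]
6 -21.5 [[0.31, -0.01, 0.01], [0.61, -0.01, 0.03]]
7 -26.5 [[0.3, 0.02, 0.01], [0.61, 0.05, 0.03]]
8 -31.5 [[0.3, 0.04, 0.01], [0.6, 0.1, 0.03]]
9 -36.5 [[0.3, 0.07, 0.01], [0.59, 0.15, 0.03]]
10 -41.5 [[0.29, 0.09, 0.01], [0.58, 0.2, 0.03]]
11 -46.5 [[0.28, 0.12, 0.01], [0.56, 0.25, 0.03]]
12 -51.5 [[0.27, 0.14, 0.01], [0.53, 0.3, 0.03]]
13 -56.5 [[0.26, 0.17, 0.01], [0.5, 0.34, 0.03]]
14 -61.5 [[0.24, 0.19, 0.01], [0.47, 0.39, 0.03]]
15 -66.5 [[0.22, 0.21, 0.01], [0.44, 0.43, 0.03]]
16 -71.5 [[0.2, 0.23, 0.01], [0.4, 0.46, 0.03]]
17 -76.5 [[0.18, 0.24, 0.01], [0.36, 0.5, 0.03]]
18 -81.5 [[0.16, 0.26, 0.01], [0.31, 0.52, 0.03]]
19 -86.5 [[0.14, 0.27, 0.01], [0.27, 0.55, 0.03]]
20 -91.5 [[0.11, 0.28, 0.01], [0.22, 0.57, 0.03]]
21 -96.5 [[0.09, 0.29, 0.01], [0.17, 0.59, 0.03]]
22 -101.5 [[0.06, 0.3, 0.01], [0.11, 0.6, 0.03]]
23 -106.5 [[0.04, 0.3, 0.01], [0.06, 0.61, 0.03]]
24 -111.5 [[0.01, 0.31, 0.01], [0.01, 0.61, 0.03]]
25 -116.5 [[-0.02, 0.3, 0.01], [-0.05, 0.61, 0.03]]
26 -121.5 [[-0.04, 0.3, 0.01], [-0.1, 0.6, 0.03]]
27 -126.5 [[-0.07, 0.3, 0.01], [-0.15, 0.59, 0.03]]
```

Request:
send_rows([
  [[0.69,-0.69,0.04,0,0,0],[1.46,-1.28,0.09,0,0,0],[1.46,-1.28,0.09,0,0,0],[1.46,-1.28,0.09,0,0,0]],
])

```text
clock: 9.2
tool_pos: [0.6407, -0.0603, 0.2836]
orientation: [180.0, -0.1, -114.8]
force: [1.3, -1.6, 0.6]
opening: 0.0229
gripper_force: 30.0
```

Request:
send_rows([
  [[0,0,0,0,0,0],[0,0,0,0,0,0],[0,0,0,0,0,0],[0,0,0,0,0,0]],
])

```text
clock: 9.53
tool_pos: [0.6408, -0.0602, 0.2836]
orientation: [180.0, -0.0, -114.7]
force: [-0.5, -1.4, 0.3]
opening: 0.0232
gripper_force: 30.0
```

Request:
send_rows([
  [[0.26,-0.16,0.01,0,0,0],[0.52,-0.31,0.03,0,0,0],[0.52,-0.31,0.03,0,0,0],[0.52,-0.31,0.03,0,0,0]],
])

```text
clock: 9.87
tool_pos: [0.6415, -0.0661, 0.2833]
orientation: [180.0, 0.0, -114.7]
force: [-2.2, 3.8, 1.2]
opening: 0.0225
gripper_force: 30.0
```

Request:
send_rows([
  [[0.27,-0.14,0.01,0,0,0],[0.55,-0.27,0.03,0,0,0],[0.55,-0.27,0.03,0,0,0],[0.55,-0.27,0.03,0,0,0]],
])

```text
clock: 10.2
tool_pos: [0.6417, -0.0725, 0.283]
orientation: [180.0, 0.0, -114.8]
force: [-2.6, 2.1, 1.4]
opening: 0.0227
gripper_force: 30.0
```

Request:
send_rows([
  [[0.28,-0.11,0.01,0,0,0],[0.57,-0.22,0.03,0,0,0],[0.57,-0.22,0.03,0,0,0],[0.57,-0.22,0.03,0,0,0]],
])

```text
clock: 10.53
tool_pos: [0.6413, -0.0786, 0.2827]
orientation: [180.0, -0.0, -114.8]
force: [-2.9, 3.2, 1.8]
opening: 0.023
gripper_force: 30.0
```

Request:
send_rows([
  [[0.29,-0.09,0.01,0,0,0],[0.59,-0.17,0.03,0,0,0],[0.59,-0.17,0.03,0,0,0],[0.59,-0.17,0.03,0,0,0]],
])

```text
clock: 10.87
tool_pos: [0.6404, -0.0847, 0.2824]
orientation: [180.0, -0.0, -114.8]
force: [-2.8, 2.7, 0.9]
opening: 0.0229
gripper_force: 30.0
```

Request:
send_rows([
  [[0.3,-0.06,0.01,0,0,0],[0.6,-0.11,0.03,0,0,0],[0.6,-0.11,0.03,0,0,0],[0.6,-0.11,0.03,0,0,0]],
])

```text
clock: 11.2
tool_pos: [0.639, -0.0906, 0.2821]
orientation: [180.0, -0.0, -114.8]
force: [-2.3, 3.6, 0.7]
opening: 0.0226
gripper_force: 30.0
```

Request:
send_rows([
  [[0.3,-0.04,0.01,0,0,0],[0.61,-0.06,0.03,0,0,0],[0.61,-0.06,0.03,0,0,0],[0.61,-0.06,0.03,0,0,0]],
])

```text
clock: 11.53
tool_pos: [0.6371, -0.0964, 0.2819]
orientation: [-180.0, -0.0, -114.8]
force: [-2.3, 3.1, 2.3]
opening: 0.0226
gripper_force: 30.0
```

Request:
send_rows([
  [[0.31,-0.01,0.01,0,0,0],[0.61,-0.01,0.03,0,0,0],[0.61,-0.01,0.03,0,0,0],[0.61,-0.01,0.03,0,0,0]],
])

```text
clock: 11.87
tool_pos: [0.6346, -0.1019, 0.2816]
orientation: [-180.0, -0.0, -114.7]
force: [-1.7, 3.7, 1.9]
opening: 0.0229
gripper_force: 30.0
```

Request:
send_rows([
  [[0.3,0.02,0.01,0,0,0],[0.61,0.05,0.03,0,0,0],[0.61,0.05,0.03,0,0,0],[0.61,0.05,0.03,0,0,0]],
])

```text
clock: 12.2
tool_pos: [0.6317, -0.1073, 0.2813]
orientation: [-180.0, 0.0, -114.8]
force: [-1.2, 4.0, 2.3]
opening: 0.0229
gripper_force: 30.0
```

Request:
send_rows([
  [[0.3,0.04,0.01,0,0,0],[0.6,0.1,0.03,0,0,0],[0.6,0.1,0.03,0,0,0],[0.6,0.1,0.03,0,0,0]],
])

```text
clock: 12.53
tool_pos: [0.6283, -0.1124, 0.281]
orientation: [-180.0, -0.0, -114.7]
force: [0.1, 4.5, 1.5]
opening: 0.023
gripper_force: 30.0
```

Request:
send_rows([
  [[0.3,0.07,0.01,0,0,0],[0.59,0.15,0.03,0,0,0],[0.59,0.15,0.03,0,0,0],[0.59,0.15,0.03,0,0,0]],
])

```text
clock: 12.87
tool_pos: [0.6245, -0.1171, 0.2808]
orientation: [-180.0, -0.0, -114.8]
force: [-0.7, 2.7, 2.2]
opening: 0.0226
gripper_force: 30.0
```

Request:
send_rows([
  [[0.29,0.09,0.01,0,0,0],[0.58,0.2,0.03,0,0,0],[0.58,0.2,0.03,0,0,0],[0.58,0.2,0.03,0,0,0]],
])

```text
clock: 13.2
tool_pos: [0.6204, -0.1215, 0.2805]
orientation: [-180.0, 0.0, -114.7]
force: [1.1, 5.2, 2.8]
opening: 0.0229
gripper_force: 30.0
```

Request:
send_rows([
  [[0.17,0.07,0.01,0,0,0],[0.34,0.14,0.02,0,0,0],[0.34,0.14,0.02,0,0,0],[0.34,0.14,0.02,0,0,0]],
])

```text
clock: 13.53
tool_pos: [0.6186, -0.1233, 0.2805]
orientation: [-179.9, 0.1, -114.7]
force: [3.0, 5.6, 2.3]
opening: 0.0227
gripper_force: 30.0
```

Request:
send_rows([
  [[0.11,0.05,0.01,0,0,0],[0.22,0.11,0.01,0,0,0],[0.22,0.11,0.01,0,0,0],[0.22,0.11,0.01,0,0,0]],
])

```text
clock: 13.87
tool_pos: [0.6174, -0.1243, 0.2805]
orientation: [-179.8, 0.2, -114.7]
force: [4.5, 9.3, 2.0]
opening: 0.0227
gripper_force: 30.0
```

Held resistance is about 9.4 N along the rim, so the bush is tight. Now I'll wind back about 95°.

Run:
```python
from h import *
look()
print(crank(-51.5,[-12*k for k in range(1,9)]).tolist())
```

```text
ang -49.8 rad 69.8 z 0.2805 Frad -4.13 Ftan(resist+) 9.45 fz 2.0 t 13.8667
[[-1.37, -0.52, -0.07], [-2.81, -0.74, -0.13], [-4.28, -0.66, -0.2], [-5.69, -0.27, -0.27], [-6.99, 0.4, -0.33], [-8.12, 1.32, -0.4], [-9.04, 2.47, -0.47], [-9.7, 3.77, -0.53]]
```

Request:
send_rows([
  [[-1.37,-0.52,-0.07,0,0,0],[-2.81,-0.74,-0.13,0,0,0],[-4.28,-0.66,-0.2,0,0,0],[-5.69,-0.27,-0.27,0,0,0],[-6.99,0.4,-0.33,0,0,0],[-8.12,1.32,-0.4,0,0,0],[-9.04,2.47,-0.47,0,0,0],[-9.7,3.77,-0.53,0,0,0]],
])

```text
clock: 14.53
tool_pos: [0.6228, -0.0225, 0.2854]
orientation: [-179.9, -0.2, -114.8]
force: [2.1, -5.4, 0.6]
opening: 0.0229
gripper_force: 30.0
```

Request:
send_rows([
  [[0,0,0,0,0,0],[0,0,0,0,0,0],[0,0,0,0,0,0],[0,0,0,0,0,0]],
])

```text
clock: 14.87
tool_pos: [0.6222, -0.0221, 0.2854]
orientation: [-180.0, -0.0, -114.8]
force: [-1.4, 0.4, 3.2]
opening: 0.0231
gripper_force: 30.0
```

```bash
python3 -c "
from h import *
look()"
```

```text
ang 44.5 rad 69.9 z 0.2854 Frad -0.69 Ftan(resist+) 1.28 fz 3.2 t 14.8667
```

Request:
send_rows([
  [[0,0,0,0,0,0],[0,0,0,0,0,0],[0,0,0,0,0,0],[0,0,0,0,0,0],[0,0,0,0,0,0]],
], fingers=0.6)

```text
clock: 15.28
tool_pos: [0.6219, -0.0218, 0.2852]
orientation: [180.0, -0.0, -114.8]
force: [0.3, 0.3, -0.3]
opening: 0.0496
gripper_force: 0.0
```

Request:
send_rows([
  [[0,0,-2,0,0,0],[0,0,-4.5,0,0,0],[0,0,-8,0,0,0],[0,0,-11.5,0,0,0],[0,0,-14,0,0,0],[0,0,-14,0,0,0]],
])

```text
clock: 15.78
tool_pos: [0.6233, -0.0223, 0.432]
orientation: [-179.5, 0.2, -114.8]
force: [0.1, 0.5, -0.3]
opening: 0.0526
gripper_force: 0.0
```

Request:
send_rows([
  [[4,0,0,0,0,0],[8,0,0,0,0,0],[12,0,0,0,0,0],[16,0,0,0,0,0],[19,0,0,0,0,0],[20,0,0,0,0,0],[20,0,0,0,0,0]],
])

```text
clock: 16.37
tool_pos: [0.5369, -0.2055, 0.4258]
orientation: [-180.0, 0.0, -114.9]
force: [1.1, -0.0, 0.2]
opening: 0.0526
gripper_force: 0.0
```

Run:
```python
from h import *
o=ctrl.get_obs();print(o['tool_pos'].round(3),o['force'].round(2),o['clock'])
snap('scene','s5');snap('side','d5')
f=lambda n,x,y:cv2.resize(cv2.imread(f'pics/{n}.png')[y:y+130,x:x+130],(390,390),interpolation=cv2.INTER_CUBIC)
cv2.imwrite('pics/c5.png',np.hstack([f('s5',210,120),f('d5',215,150)]))
```

```text
[ 0.537 -0.205  0.426] [ 1.08 -0.03  0.25] 16.3667
```

View pics/c5.png

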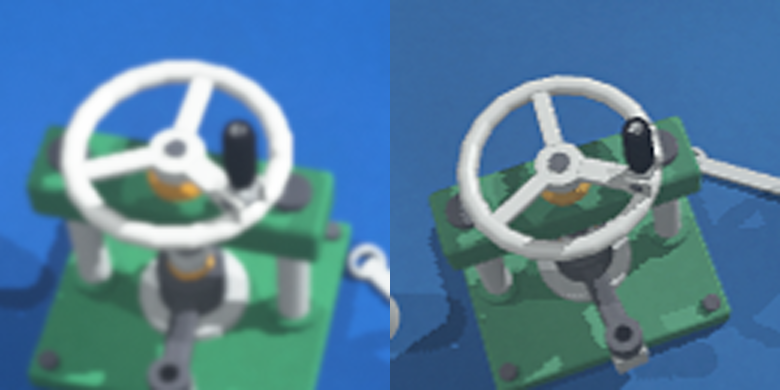

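The handle stands upright with its tip at crop (237,128) in the scene view. The ram is clear above the seated bush, and the robot touches nothing.

Run:
```python
from h import *
print(tri(('scene0',288.7,162.5),('side0',296.8,191.5)), 'expect', .5715+.07*np.cos(np.radians(44.5)), -.075+.07*np.sin(np.radians(44.5)))
print(ctrl.close_job())
```

```text
[ 0.62513344 -0.02831524  0.32166562] expect 0.6214275314407928 -0.025936351499010427
the job is handed in; nothing more can be done
None
```

I handed the job in after about 16 s of the 72 s allowed. The bush went tight at about 9.4 N on the handle (inside the 6–10 N band), the ram is wound back roughly 5 mm, and the handle is standing upright. The gripper is let go and clear, and nothing else on the bench was touched.

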